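Put the gnocchi boards away in their rack and lock it

ROBOT

A 7-joint arm with a two-finger parallel gripper is mounted at the origin on the work surface. World frame = base frame: x ahead of the robot, y to its left, z up, the work surface at z = 0. Lengths are in mm, angles in rad, forces in N, time in s.
With the tool pointing down it reaches from about 425 to 925 mm from the base axis. Payload 6.8 kg.
Tool frame: the origin (TCP) lies at the very end of the fingers, on their centre line; the grasp point (between the pads) lies 19 mm behind it (bot.pinch_z is the z of the grasp point in the tool frame, in mm); z points along the fingers, y is the line along which they close (so a half turn about z gives the same grasp; the last joint's range is limited). The gripper opens to 85 mm and grips with 20 to 120 N. Pads are 22 mm wide; open, the fingers measure 114 mm over their backs; the gripper's body (76 mm by 85 mm) begins 54 mm behind the grasp point. The pads swing forward as they close: fully open they stand 13 mm farther back than shut.
Start: joints at [-1.348, 0.477, 0.022, 1.555, -0.011, 1.109, -0.083], TCP at [219.236, 638.422, 231.308] pointing down, gripper open.
Joint ranges: [-2.96, 2.96], [-0.34, 2.1], [-1.41, 1.46], [0.24, 2.44], [-1.37, 4.51], [0.17, 1.92], [-2.96, 2.96]. Speed limits (rad/s): [2.39, 2.39, 3.14, 3.14, 3.14, 3.14, 3.14].

INTERFACE

Orientations are given as a unit quaternion [x, y, z, w].
In Python, from bench import bot gives the robot as it stands. The module is installed in compiled form; this text tells all that it offers.
- The arm moves only by the tool carry_out, never from a script. Its argument "rows" is a list of rows, each a list of 6 numbers: the shift along the tool's x, y, z normalised to -1 to 1, where 1 is 150 mm, then the turn, a rotation vector about the tool's x, y, z normalised to -1 to 1, where 1 is 60 degrees. A call has exactly 5 rows; each row shifts and turns the commanded pose from where the row before left it, along the tool's axes as they then stand; what a row does not reach is not made up. A row lasts 1/12 s, in which the tool goes at most 41.7 mm and 7.16 degrees, less where a joint would pass 70% of its speed; a pose out of reach is approached as far as the arm can. A call with a number of a shift or a turn outside -1 to 1 is refused whole. A call with a gripper value outside its range is refused whole. "fingers" is the closure, from 0 (fully open) to 1 (shut), set as the call begins (left out, the last holds). The fingers move at their own pace and stop on an object; "force" is the grip in N (left out, the last holds). Time passes only in rows, so rows that do not move let the fingers close, or fill a call up. It gives the time, the measured TCP pose, the force, the opening and the grip force at its end, in the units of the state.
- bot.get_state(): the state, without advancing time (a new reading comes with each control period).
- bot.read_camera(name): name is "scene" or "top"; returns a dict with "color" (400x640x3 uint8, red, green, blue), "K" (3x3 intrinsics, pixels), "distortion" ([k1, k2, p1, p2, k3] as OpenCV has them; the pictures are not rectified), "R" (3x3) and "t" (3): a world point X has camera coordinates R X + t. Camera axes: x right, y down, z forward; pixel columns grow to the right and rows downward; lengths in mm; the calibration is good to about 2 mm. A picture is of the moment at which its call begins. There is no depth.
- bot.hand_in(): hands the job in; it is judged then, once.
Trained networks look in the newest picture that a camera, given by its name, has taken for a name from the list of things; names that differ only in an ending like _2 or _b are one class to them, and where a whole thing is asked for, a point or a joint stands for the part that bears it (a point fixed in the world has none). Each returns a list of dicts, best first, with "p" (0 to 1); they miss things now and then, are a little off and sometimes report something else, mostly with a low value. They report only what shows in the picture. A call takes as long as a camera call.
- bot.masks_of(target, camera): "pixels" (400x640 bool, what is visible of it) and "bbox" ([left, top, width, height] in pixels, round what is visible of it).
The state is a dict: "time_s": time; "joints": joint angles; "qvel": joint speeds; "effort": joint torques, N m; "tool_pos": TCP position; "orientation": TCP orientation; "wrist_force": force on the tool from outside, world axes, zero at the start; "wrist_torque": the same for the moment, N m; "width": finger opening in mm; "grip_force": force on a finger pad.
Only numpy, scipy, OpenCV 4.12 (cv2) and the standard library are available. Lean on these libraries where they do the work, as an engineer would, in place of code of your own. Each camera call takes 0.05 s, during which the arm holds its last target. There are 200 camera calls.

TASK

Put away all the gnocchi boards: slide the rack's locking bar by its red knob to open, then slide every board flat, round end first, in under the rack's top into a bay of its own and push it fully home, so that the handles stand out in an even row. Then slide the bar back until the rack is fully locked. Do not disturb the two bowls or the jar.

Things in the scene. Friction and masses are not known exactly. Their poses are not given: they have to be found in the camera images.
- rack: low white rack, fixed, 334 mm wide (y), 131 deep, with steel slats on top (underside 24 mm above the bench, upper side 34). Origin: on the bench, middle of the front; +x goes in, away from the robot, y left. Five bays centred at y = -132, -66, 0, 66, 132 mm, open only at the front, 62 mm wide, between 4 mm dividers that begin at x = 16 mm. Its place and yaw vary
- rack_stop (a point): middle of the back stop's inner face, 123 mm behind the rack's front, 12 mm above the bench. A board fully home touches the back stop with its round end: its origin is then at x = 68 mm of the rack, its shoulder at x = 13 mm, and 77 mm of its handle stands out in front of the rack (x below 0)
- latch (a joint): locking bar on the rack's front edge, top 40 mm above the bench, one 6 mm pin per bay hanging at rack x = 6 mm. Slides along rack y, 4 N friction, stays put. 0 = open: pins in line with dividers, 60 mm clear. 0.016 m = locked (end stop): pins 16 mm towards rack +y, in front of the boards' right shoulders, beside the handles. Blocked if a board sticks out over 4 mm. Starts shut or nearly so
- latch_grip (a point): point to grip on the bar's red knob, 64 mm above the bench. The knob is 30 mm (rack x) x 20 mm (rack y), from 45 to 79 mm above the bench, over the rack's top at rack x = 45 mm, y = 0 when open; it moves with the bar towards rack +y as the bar locks
- board1: loose gnocchi board, dark wood, 14 mm thick, 0.11 kg: ridged blade 110 x 56 mm with a half-round far end (+x), then a plain handle 90 x 18 mm with a black dot near its end. Origin: middle of the blade's underside, z up. Along x: round end +55 mm, shoulder (blade meets handle) -55, handle's middle -100, handle's end -145. 3 to 5 such boards are present, all alike; any bay will do
- board2: loose gnocchi board, dark wood, 14 mm thick, 0.11 kg: ridged blade 110 x 56 mm with a half-round far end (+x), then a plain handle 90 x 18 mm with a black dot near its end. Origin: middle of the blade's underside, z up. Along x: round end +55 mm, shoulder (blade meets handle) -55, handle's middle -100, handle's end -145. 3 to 5 such boards are present, all alike; any bay will do
- board3: loose gnocchi board, dark wood, 14 mm thick, 0.11 kg: ridged blade 110 x 56 mm with a half-round far end (+x), then a plain handle 90 x 18 mm with a black dot near its end. Origin: middle of the blade's underside, z up. Along x: round end +55 mm, shoulder (blade meets handle) -55, handle's middle -100, handle's end -145. 3 to 5 such boards are present, all alike; any bay will do
- board4: loose gnocchi board, dark wood, 14 mm thick, 0.11 kg: ridged blade 110 x 56 mm with a half-round far end (+x), then a plain handle 90 x 18 mm with a black dot near its end. Origin: middle of the blade's underside, z up. Along x: round end +55 mm, shoulder (blade meets handle) -55, handle's middle -100, handle's end -145. 3 to 5 such boards are present, all alike; any bay will do
- board5: loose gnocchi board, dark wood, 14 mm thick, 0.11 kg: ridged blade 110 x 56 mm with a half-round far end (+x), then a plain handle 90 x 18 mm with a black dot near its end. Origin: middle of the blade's underside, z up. Along x: round end +55 mm, shoulder (blade meets handle) -55, handle's middle -100, handle's end -145. 3 to 5 such boards are present, all alike; any bay will do
- steel_bowl: steel mixing bowl, 150 mm wide, 70 mm high, origin under its centre; a bystander: leave it alone
- white_bowl: white bowl, 140 mm wide, 55 mm high, origin under its centre; a bystander: leave it alone
- jar: closed glass jar, 80 mm wide, 120 mm high, origin under its centre; a bystander: leave it alone

How it is judged:
By the outcome, as a careful person would: the job done as asked, in the order asked, and still so for the second after the job is handed in, with the robot touching nothing.
Of board1, board2, board3, board4, board5 only 3 to 5 are there at a start; the rules pass over those that are not, and their reading is None.
At some moment in a run one of board1, board2, board3, board4, board5 may be knocked a few centimetres aside while the robot is not near it.
Once in a run the grip may slacken for a moment while it holds something.
It also fails if it takes over 210 s, if anything falls off the work surface, if the arm or the gripper's body presses on something with over 40 N, if the wrist force passes 120 N, or if a joint passes its speed limit or range.

## Working session

There is one attempt and no reset: what is moved stays moved. The work goes in short steps, Python scripts to look and compute and a tool call to move; the robot and the scene stay as the last step left them, time stands still between calls to the robot, and variables do not carry over. Pictures are saved under pics/ and viewed, at most 14 in all, crops included, and the job is handed in when it is done.

Besides the shell and the picture viewer there is one more tool, called after "Emit:" by a JSON object that holds its "method" and its "body". carry_out: Moves the arm, as the interface text tells. Scaled input: -1 to 1 covers 150 mm each way for a shift and 60 degrees each way for a turn. Its arguments: {"type":"object","properties":{"rows":{"type":"array"},"fingers":{"type":"number"},"force":{"type":"number"}},"required":["rows"]}

```bash
mkdir -p pics; python3 - <<'E'
from bench import bot
import cv2
for n in("top","scene"):
    c=bot.read_camera(n); cv2.imwrite(f"pics/{n}0.png",c["color"][:,:,::-1]); print(n,c["K"],c["distortion"],c["R"],c["t"])
s=bot.get_state();print(s)
for t in("board1","rack","latch_grip","steel_bowl","white_bowl","jar"):
    for n in("top","scene"):
        print(t,n,[(round(m["p"],2),m["bbox"],int(m["pixels"].sum())) for m in bot.masks_of(t,n)])
E
```

```text
top [[463.12208939   0.         321.10373276]
 [  0.         463.12208939 198.38533561]
 [  0.           0.           1.        ]] [0.03018643 0.         0.         0.         0.        ] [[ 0.0241008  -0.99970657 -0.00243526]
 [-0.99677357 -0.02384339 -0.07664171]
 [ 0.07656116  0.00427453 -0.99705572]] [  48.35329449  610.45865149 1248.15101944]
scene [[438.3215203    0.         318.88279661]
 [  0.         438.3215203  197.09808754]
 [  0.           0.           1.        ]] [-0.00173351  0.          0.          0.          0.        ] [[-7.47172450e-01  6.64629858e-01 -6.94657060e-04]
 [ 5.71285220e-01  6.41700196e-01 -5.11716773e-01]
 [-3.39656484e-01 -3.82737522e-01 -8.59153922e-01]] [ 404.25946402 -344.07228201 1730.90631288]
{'time_s': 0.1, 'joints': array([-1.3481073 ,  0.47771038,  0.02235144,  1.55631938, -0.01151192,
        1.10932843, -0.08308681]), 'qvel': array([ 0.00055318, -0.00199654, -0.00077433, -0.00159349,  0.00102637,
        0.00101542, -0.00066453]), 'effort': array([ 3.83900246e-03, -5.97764182e+01,  1.61317628e+00, -2.81953597e+01,
        1.27425665e-02, 
[... 621 characters left out ...]
, 39.9], 585)]
rack top [(0.83, [280.2, 144.4, 126.5, 55.9], 3666)]
rack scene [(0.88, [248.0, 171.7, 95.1, 83.3], 2383)]
latch_grip top [(0.94, [280.7, 175.8, 118.6, 25.5], 795)]
latch_grip scene [(0.62, [273.0, 168.8, 71.5, 62.5], 491), (0.24, [242.8, 169.3, 97.4, 89.2], 2835)]
steel_bowl top [(0.68, [191.2, 125.5, 55.3, 54.6], 2574)]
steel_bowl scene [(0.67, [326.8, 261.8, 47.5, 48.5], 1891)]
white_bowl top [(0.77, [460.0, 138.8, 51.4, 52.6], 2061), (0.72, [190.8, 125.6, 57.2, 56.4], 2507)]
white_bowl scene [(0.81, [196.0, 132.4, 37.6, 26.7], 914), (0.47, [367.7, 203.2, 20.6, 59.3], 656)]
jar top [(0.87, [126.4, 177.7, 45.1, 33.2], 1087)]
jar scene [(0.8, [405.5, 285.7, 32.2, 36.9], 911)]
```

View pics/top0.png

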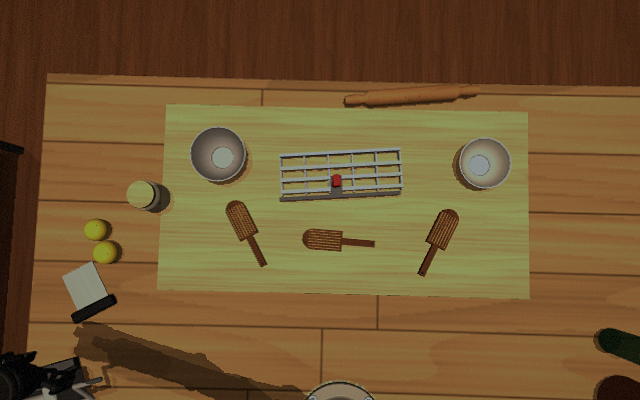

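View pics/scene0.png

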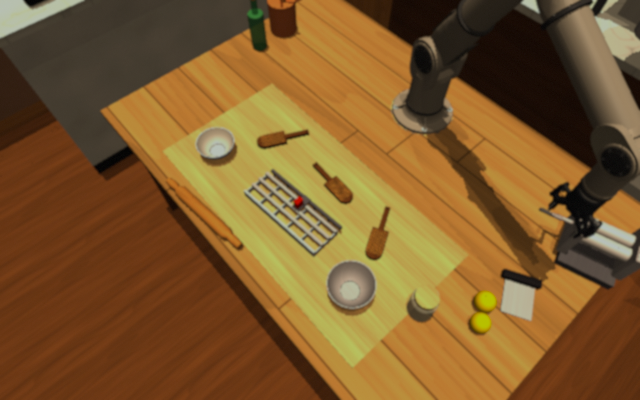

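The scene shows three boards: top view at blade pixels (243,222), (323,240) and (443,228). The rack is centred near (340,175), with its red knob at (336,181). I'll fit the poses next.

```bash
cat > h.py <<'E'
from bench import bot
import numpy as np, cv2
from scipy.optimize import minimize
from scipy.spatial.transform import Rotation as Rn
def proj(c,P):
    P=np.atleast_2d(np.asarray(P,float)); r,_=cv2.Rodrigues(c["R"])
    return cv2.projectPoints(P,r,np.array(c["t"],float),c["K"],np.array(c["distortion"]))[0].reshape(-1,2)
def unproj(c,uv,z):
    n=cv2.undistortPoints(np.array(uv,float).reshape(-1,1,2),c["K"],np.array(c["distortion"])).reshape(-1,2)
    d=np.c_[n,np.ones(len(n))]@c["R"]; o=-c["R"].T@np.array(c["t"])
    return o+d*((z-o[2])/d[:,2])[:,None]
a=np.linspace(-np.pi/2,np.pi/2,15)
BO=np.array([[-145,-9],[-55,-9],[-55,-28]]+[[27+28*np.cos(t),28*np.sin(t)] for t in a]+[[-55,28],[-55,9],[-145,9]],float)
RK=np.array([[0,-167],[131,-167],[131,167],[0,167]],float)
def place(o,p,z):
    c,s=np.cos(p[2]),np.sin(p[2]); return np.c_[o@np.array([[c,s],[-s,c]])+p[:2],np.full(len(o),z)]
def render(c,o,p,zs,hull):
    S=4; im=np.zeros((400*S,640*S),np.uint8)
    uv=[proj(c,place(o,p,z)) for z in zs]
    L=[cv2.convexHull(np.vstack(uv).astype(np.float32)).reshape(-1,2)] if hull else uv
    if not hull: # swept prism
        for i in range(len(o)):
            j=(i+1)%len(o); L.append(np.array([uv[0][i],uv[0][j],uv[1][j],uv[1][i]]))
    for q in L: cv2.fillPoly(im,[np.round((q+.5)*S*16-8).astype(np.int32)],255,shift=4)
    return cv2.resize(im,(640,400),interpolation=cv2.INTER_AREA)/255.
def fit(c,mask,o,p0,zs,hull=False):
    m=cv2.GaussianBlur(mask.astype(float),(0,0),1.0)
    f=lambda q:((cv2.GaussianBlur(render(c,o,(q[0],q[1],q[2]/100),zs,hull),(0,0),1.0)-m)**2).sum()
    q0=np.array([p0[0],p0[1],p0[2]*100])
    r=minimize(f,q0,method="Nelder-Mead",options=dict(initial_simplex=[q0,q0+[8,0,0],q0+[0,8,0],q0+[0,0,10]],xatol=.1,fatol=.1,maxiter=150))
    return np.array([r.x[0],r.x[1],r.x[2]/100]),r.fun
def boards(cam="top",pmin=.3):
    c=bot.read_camera(cam); out=[]
    for m in bot.masks_of("board1",cam):
        if m["p"]<pmin: continue
        v,u=np.nonzero(m["pixels"]); W=unproj(c,np.c_[u,v],10)[:,:2]; mu=W.mean(0)
        d=np.linalg.svd(W-mu,full_matrices=False)[2][0]; k=(W-mu)@d
        if (k**3).mean()>0: d=-d   # long tail = handle = -x
        p0=[*(mu+20*d),np.arctan2(d[1],d[0])]
        out.append((*fit(c,m["pixels"],BO,p0,(0,14)),m["p"],len(u)))
    return out
def st():
    s=bot.get_state(); M=Rn.from_quat(s["orientation"]).as_matrix()
    print("t",round(s["time_s"],2),"pos",s["tool_pos"].round(1),"yawx",np.degrees(np.arctan2(M[1,0],M[0,0])).round(2),"z",M[:,2].round(4),"w",round(s["width"],1),"F",s["wrist_force"].round(1),"g",round(s["grip_force"],1)); return s,M
def go(x,y,z,yawdeg,s=None):
    """tool shift (mm, current axes) and turn about tool z (deg) plus tilt fix needed"""
    s,M=st(); yaw=np.radians(yawdeg); T=np.c_[[np.cos(yaw),np.sin(yaw),0],[np.sin(yaw),-np.cos(yaw),0],[0,0,-1]]
    print("shift/150",((M.T@(np.array([x,y,z])-s["tool_pos"]))/150).round(4),"turn/60",(np.degrees(Rn.from_matrix(M.T@T).as_rotvec())/60).round(4))
E
python3 - <<'E'
from h import *
for cam in("top","scene"):
    for p,e,pr,n in boards(cam): print(cam,p[:2].round(1),np.degrees(p[2]).round(1),round(e,1),round(pr,2),n)
    c=bot.read_camera(cam); im=c["color"].astype(int)
    m=bot.masks_of("rack",cam)[0]["pixels"]
    m=cv2.morphologyEx(m.astype(np.uint8),cv2.MORPH_CLOSE,np.ones((15,15)))>0
    v,u=np.nonzero(m); mu=unproj(c,np.c_[u,v],20)[:,:2].mean(0)
    p,e=fit(c,m,RK,[mu[0]-65,mu[1],.05],(0,34),True); print("rack",cam,p[:2].round(1),np.degrees(p[2]).round(2),e)
    r=(im[:,:,0]>140)&(im[:,:,1]<60)&(im[:,:,2]<60); v,u=np.nonzero(r)
    w=unproj(c,[[u.mean(),v.mean()]],72)[0]; print("red",len(u),u.mean(),v.mean(),w.round(1))
    x=w[:2]-p[:2]; print("knob in rack",np.cos(p[2])*x[0]+np.sin(p[2])*x[1],-np.sin(p[2])*x[0]+np.cos(p[2])*x[1])
    big=c["color"][:,:,::-1].copy()
    if cam=="top":
        S=5; x0,y0=270,130
        big=cv2.resize(big[y0:y0+90,x0:x0+150],None,fx=S,fy=S,interpolation=cv2.INTER_CUBIC)
        for z,col in((34,(0,255,0)),(0,(255,0,0))):
            q=proj(c,place(RK,p,z)); q=((q-[x0,y0]+.5)*S).astype(int); cv2.polylines(big,[q],True,col,1)
        cv2.imwrite("pics/rack1.png",big)
E
```

```text
top [ 537.7 -275.6] -25.4 7.5 0.96 1066
top [548.9 287. ] 29.2 12.2 0.89 993
top [497.1  57.8] 86.7 12.5 0.56 981
rack top [613.2   5. ] 3.99 186.11777344371097
red 33 336.06060606060606 180.0909090909091 [654.9  24.4  72. ]
knob in rack 42.97719299088489 16.376846540384793
scene [ 540.8 -269.5] -24.2 2.9 0.9 563
scene [552.3 289.4] 28.7 4.3 0.87 655
scene [502.   60.9] 85.9 18.3 0.8 532
rack scene [614.7   9.1] 4.7 45.04090112284986
red 37 297.8918918918919 200.16216216216216 [655.7  25.5  72. ]
knob in rack 42.19471926662508 12.979916937777848
```

View pics/rack1.png

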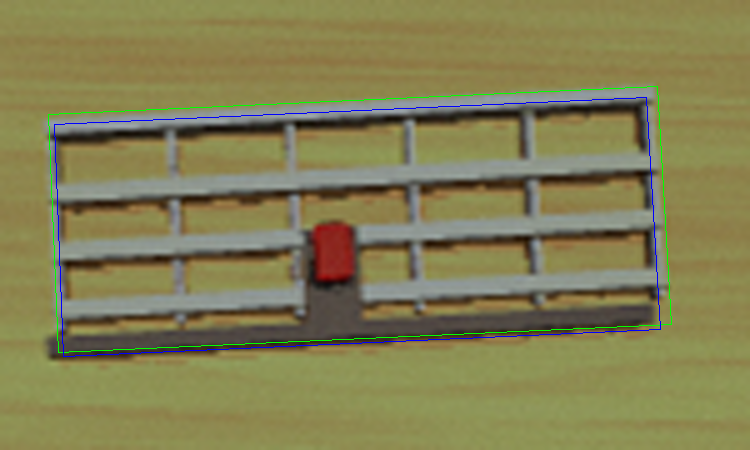

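Three boards, all flat. The rack is at about (613, 5–7) with a yaw of about 4°, and the knob reads locked (y≈+16). I'll move above the knob, then turn.

Emit:
{"method": "carry_out", "body": {"rows": [[-0.204,-0.146,0,0,0,0],[-0.204,-0.146,0,0,0,0],[-0.204,-0.146,0,0,0,0],[-0.204,-0.146,0,0,0,0],[-0.204,-0.146,0,0,0,0]], "fingers": 0}}

```text
time_s: 1.52
tool_pos: [329.2, 483.7, 231.5]
orientation: [0.165, 0.986, 0.0, 0.0]
wrist_force: [0.7, -0.3, -0.4]
width: 85.6
grip_force: 0.0
```

Emit:
{"method": "carry_out", "body": {"rows": [[-0.204,-0.146,0,0,0,0],[-0.204,-0.146,0,0,0,0],[-0.204,-0.146,0,0,0,0],[-0.204,-0.146,0,0,0,0],[-0.204,-0.146,0,0,0,0]]}}

```text
time_s: 1.93
tool_pos: [438.4, 330.3, 231.6]
orientation: [0.165, 0.986, 0.0, 0.0]
wrist_force: [1.4, 0.6, -0.1]
width: 85.4
grip_force: 0.0
```

Emit:
{"method": "carry_out", "body": {"rows": [[-0.204,-0.146,0,0,0,0],[-0.204,-0.146,0,0,0,0],[-0.204,-0.146,0,0,0,0],[-0.204,-0.146,0,0,0,0],[-0.204,-0.146,0,0,0,0]]}}

```text
time_s: 2.35
tool_pos: [547.5, 177.1, 231.6]
orientation: [0.165, 0.986, 0.0, 0.0]
wrist_force: [0.0, 0.1, -0.5]
width: 85.4
grip_force: 0.0
```

Emit:
{"method": "carry_out", "body": {"rows": [[-0.204,-0.146,0,0,0,0],[-0.204,-0.146,0,0,0,0],[-0.204,-0.146,0,0,0,0],[-0.204,-0.146,0,0,0,0],[-0.204,-0.146,0,0,0,0]]}}

```text
time_s: 2.77
tool_pos: [656.6, 23.9, 231.4]
orientation: [0.165, 0.986, 0.0, 0.0]
wrist_force: [0.2, -0.3, 0.5]
width: 85.7
grip_force: 0.0
```

Emit:
{"method": "carry_out", "body": {"rows": [[0,0,0,0,0,0.118],[0,0,0,0,0,0.118],[0,0,0,0,0,0.118],[0,0,0,0,0,0.118],[0,0,0,0,0,0.118]]}}

```text
time_s: 3.18
tool_pos: [655.8, 25.3, 231.3]
orientation: [0.46, 0.888, 0.0, -0.0]
wrist_force: [0.3, 0.1, 0.4]
width: 85.3
grip_force: 0.0
```

Emit:
{"method": "carry_out", "body": {"rows": [[0,0,0,0,0,0.118],[0,0,0,0,0,0.118],[0,0,0,0,0,0.118],[0,0,0,0,0,0.118],[0,0,0,0,0,0.118]]}}

```text
time_s: 3.6
tool_pos: [655.8, 25.6, 231.4]
orientation: [0.708, 0.707, 0.0, -0.0]
wrist_force: [0.1, 0.1, -0.5]
width: 85.4
grip_force: 0.0
```

Emit:
{"method": "carry_out", "body": {"rows": [[0,0,0,0,0,0.118],[0,0,0,0,0,0.118],[0,0,0,0,0,0.118],[0,0,0,0,0,0.118],[0,0,0,0,0,0.118]]}}

```text
time_s: 4.02
tool_pos: [655.8, 25.6, 231.4]
orientation: [0.889, 0.458, 0.0, -0.0]
wrist_force: [0.2, -0.4, 0.6]
width: 85.5
grip_force: 0.0
```

Emit:
{"method": "carry_out", "body": {"rows": [[0,0,0,0,0,0.118],[0,0,0,0,0,0.118],[0,0,0,0,0,0.118],[0,0,0,0,0,0.118],[0,0,0,0,0,0.118]]}}

```text
time_s: 4.43
tool_pos: [655.8, 25.7, 231.4]
orientation: [0.986, 0.166, 0.0, -0.0]
wrist_force: [-0.1, -0.1, -0.0]
width: 85.5
grip_force: 0.0
```

```bash
python3 - <<'E'
from h import *
go(655,24.5,50,4.2)
# rack yaw from first picture: rear rail / slat edges
g=cv2.imread("pics/top0.png",0).astype(float); c=bot.read_camera("top")
d=np.diff(cv2.GaussianBlur(g,(0,0),.7),axis=0)
for (vl,vr,z,sg) in((154,148,34,1),(169,161,34,-1),(193.5,186.5,34,1)):
    P=[]
    for u in range(284,398):
        if 326<u<348 and vl>180: continue
        v0=vl+(vr-vl)*(u-281)/119.; r=np.arange(int(v0-3),int(v0+4)); w=np.clip(sg*d[r,u],0,None)**2
        if w.sum()>0: P.append([u,(w*(r+.5)).sum()/w.sum()])
    W=unproj(c,P,z); k=np.polyfit(W[:,1],W[:,0],1); res=W[:,0]-np.polyval(k,W[:,1]); ok=abs(res)<2; k=np.polyfit(W[ok,1],W[ok,0],1)
    print("yaw",np.degrees(np.arctan(-k[0])).round(2),"x at y=5",np.polyval(k,5).round(1),res[ok].std().round(2))
E
```

```text
t 4.43 pos [655.8  25.7 231.4] yawx 19.12 z [ 1.e-04  4.e-04 -1.e+00] w 85.5 F [-0.1 -0.1 -0. ] g 0.0
shift/150 [-0.008   0.0061  1.2091] turn/60 [-3.000e-04 -2.000e-04  2.487e-01]
yaw 3.21 x at y=5 740.3 1.09
yaw 4.55 x at y=5 697.8 0.34
yaw 4.74 x at y=5 629.8 0.77
```

Emit:
{"method": "carry_out", "body": {"rows": [[-0.008,0.006,0,0,0,0.081],[0,0,0,0,0,0.081],[0,0,0,0,0,0.081],[0,0,0.2,0,0,0],[0,0,0.2,0,0,0]]}}

```text
time_s: 4.9
tool_pos: [656.5, 24.3, 172.2]
orientation: [0.999, 0.044, 0.002, -0.0]
wrist_force: [-0.4, 0.2, -0.8]
width: 85.5
grip_force: 0.0
```

Emit:
{"method": "carry_out", "body": {"rows": [[0,0,0.2,0,0,0],[0,0,0.2,0,0,0],[0,0,0.2,0,0,0],[0,0,0.2,0,0,0],[0,0,0,0,0,0]]}}

```text
time_s: 5.32
tool_pos: [651.0, 25.2, 45.6]
orientation: [0.999, 0.044, -0.005, -0.0]
wrist_force: [-0.9, 0.8, -0.1]
width: 85.4
grip_force: 0.0
```

Emit:
{"method": "carry_out", "body": {"rows": [[0,0,0,0,0,0],[0,0,0,0,0,0],[0,0,0,0,0,0],[0,0,0,0,0,0],[0,0,0,0,0,0]], "fingers": 1, "force": 40}}

```text
time_s: 5.73
tool_pos: [655.9, 24.2, 52.9]
orientation: [0.999, 0.043, 0.001, -0.0]
wrist_force: [-0.0, -0.4, 0.2]
width: 25.7
grip_force: 0.0
```

Emit:
{"method": "carry_out", "body": {"rows": [[0,0,0,0,0,0],[0,0,0,0,0,0],[0,0,0,0,0,0],[0,0,0,0,0,0],[0,0,0,0,0,0]]}}

```text
time_s: 6.15
tool_pos: [655.7, 24.4, 52.8]
orientation: [0.999, 0.042, 0.001, -0.0]
wrist_force: [-1.0, 0.6, 5.3]
width: 19.4
grip_force: 40.8
```

```bash
python3 - <<'E'
from h import *
st()
c=bot.read_camera("scene"); cv2.imwrite("pics/k1.png",cv2.resize(c["color"][100:300,200:430,::-1],None,fx=3,fy=3))
E
```

```text
t 6.15 pos [655.7  24.4  52.8] yawx 4.86 z [ 0.0018  0.001  -1.    ] w 19.4 F [-1.   0.6  5.3] g 40.8
```

View pics/k1.png

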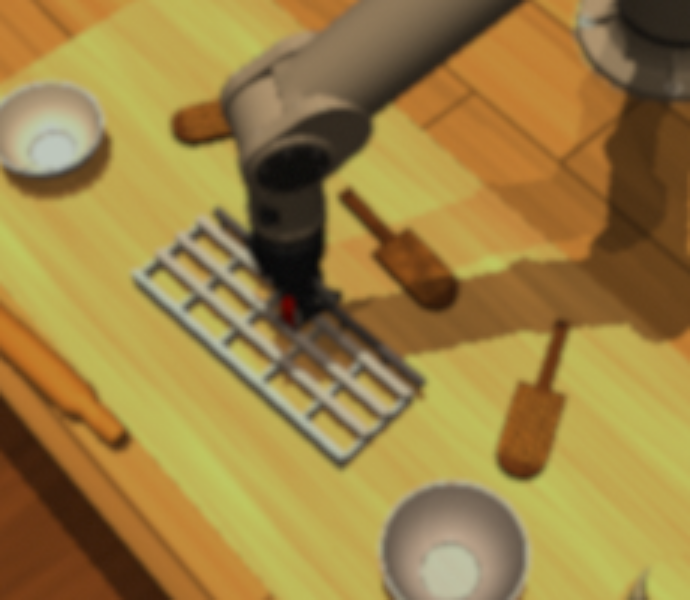

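The picture shows the fingers closed on the red knob (crop pixel 288,308), with the boards untouched. Next I slide the bar open.

Emit:
{"method": "carry_out", "body": {"rows": [[0,0.022,0,0,0,0],[0,0.022,0,0,0,0],[0,0.022,0,0,0,0],[0,0.022,0,0,0,0],[0,0.0,0,0,0,0]]}}

```text
time_s: 6.62
tool_pos: [656.8, 11.6, 52.8]
orientation: [0.999, 0.042, 0.001, -0.001]
wrist_force: [-2.3, 1.3, 7.2]
width: 19.5
grip_force: 40.9
```

Emit:
{"method": "carry_out", "body": {"rows": [[0,0.012,0,0,0,0],[0,0.01,0,0,0,0],[0,0.01,0,0,0,0],[0,0,0,0,0,0],[0,0,0,0,0,0]]}}

```text
time_s: 7.03
tool_pos: [656.9, 10.2, 52.7]
orientation: [0.999, 0.044, 0.0, -0.003]
wrist_force: [-5.1, 9.5, 10.0]
width: 19.7
grip_force: 41.6
```

```bash
python3 -c "
from h import *
st()"
```

```text
t 7.03 pos [656.9  10.2  52.7] yawx 4.99 z [ 1.0e-04  5.8e-03 -1.0e+00] w 19.7 F [-5.1  9.5 10. ] g 41.6
```

The bar has reached its open stop: it moved 14 mm and the force then rose. I release it and go to the middle board.

Emit:
{"method": "carry_out", "body": {"rows": [[0,-0.018,0,0,0,0],[0,0,0,0,0,0],[0,0,0,0,0,0],[0,0,0,0,0,0],[0,0,0,0,0,0]], "fingers": 0}}

```text
time_s: 7.45
tool_pos: [656.2, 8.3, 51.3]
orientation: [0.999, 0.042, -0.0, 0.0]
wrist_force: [0.7, -0.4, 0.3]
width: 78.4
grip_force: 0.0
```

Emit:
{"method": "carry_out", "body": {"rows": [[0,0,-0.16,0,0,0],[0,0,-0.16,0,0,0],[0,0,-0.16,0,0,0],[0,0,-0.16,0,0,0],[0,0,-0.16,0,0,0]]}}

```text
time_s: 7.87
tool_pos: [656.0, 8.3, 172.3]
orientation: [0.999, 0.042, -0.0, 0.0]
wrist_force: [0.9, -0.9, -0.1]
width: 86.0
grip_force: 0.0
```

Emit:
{"method": "carry_out", "body": {"rows": [[-0.227,0.05,0,0,0,0],[-0.227,0.05,0,0,0,0],[-0.227,0.05,0,0,0,0],[-0.227,0.05,0,0,0,0],[-0.227,0.05,0,0,0,0]]}}

```text
time_s: 8.28
tool_pos: [488.0, -43.8, 171.0]
orientation: [0.999, 0.042, -0.0, -0.0]
wrist_force: [0.9, -1.1, 0.5]
width: 85.4
grip_force: 0.0
```

Emit:
{"method": "carry_out", "body": {"rows": [[0,0,0,0,0,-0.114],[0,0,0,0,0,-0.114],[0,0,0,0,0,-0.114],[0,0,0,0,0,-0.114],[0,0,0,0,0,-0.114]]}}

```text
time_s: 8.7
tool_pos: [489.7, -43.3, 171.4]
orientation: [0.942, 0.337, 0.0, 0.0]
wrist_force: [-0.1, -0.2, -0.1]
width: 85.4
grip_force: 0.0
```

Emit:
{"method": "carry_out", "body": {"rows": [[0,0,0,0,0,-0.114],[0,0,0,0,0,-0.114],[0,0,0,0,0,-0.114],[0,0,0,0,0,-0.114],[0,0,0,0,0,-0.114]]}}

```text
time_s: 9.12
tool_pos: [489.6, -43.5, 171.3]
orientation: [0.801, 0.599, -0.0, 0.0]
wrist_force: [0.3, 0.6, -0.2]
width: 85.7
grip_force: 0.0
```

```bash
cat >> h.py <<'E'
RACK=np.array([612.0,6.4,np.radians(4.8)])
def w2r(p): # world xy -> rack
    d=np.array(p[:2])-RACK[:2]; c,s=np.cos(RACK[2]),np.sin(RACK[2]); return np.array([c*d[0]+s*d[1],-s*d[0]+c*d[1]])
def r2w(x,y): c,s=np.cos(RACK[2]),np.sin(RACK[2]); return RACK[:2]+[c*x-s*y,s*x+c*y]
def rep(cam="top"):
    for p,e,pr,n in boards(cam):
        h=p[:2]-100*np.array([np.cos(p[2]),np.sin(p[2])]); print(cam,p[:2].round(1),np.degrees(p[2]).round(1),"err",round(e,1),"p",round(pr,2),n,"handle",h.round(1),"rack",w2r(p).round(1))
def knob():
    c=bot.read_camera("top"); im=c["color"].astype(int); r=(im[:,:,0]>140)&(im[:,:,1]<60)&(im[:,:,2]<60); v,u=np.nonzero(r)
    if len(u)>5: print("knob rack",w2r(unproj(c,[[u.mean(),v.mean()]],72)[0]).round(1),len(u))
E
python3 - <<'E'
from h import *
rep(); rep("scene"); knob(); go(491.3,-42,100,86.5)
E
```

```text
top [548.8 286.5] 29.6 err 12.4 p 0.96 1006 handle [461.9 237.1] rack [-39.5 284.4]
top [ 537.3 -276.4] -25.2 err 15.9 p 0.94 1020 handle [ 446.8 -233.8] rack [ -98.1 -275.6]
top [498.5  58.1] 85.1 err 129.3 p 0.87 818 handle [489.9 -41.6] rack [-108.8   61. ]
top [631.8  30.4] 88.4 err 671.5 p 0.37 675 handle [629.  -69.6] rack [21.7 22.2]
scene [550.5 287.2] 27.7 err 7.0 p 0.88 646 handle [462.  240.7] rack [-37.7 284.9]
scene [ 541.3 -271.8] -24.6 err 49.3 p 0.81 483 handle [ 450.4 -230.2] rack [ -93.7 -271.3]
scene [498.7  62.1] 88.0 err 5.3 p 0.81 637 handle [495.1 -37.8] rack [-108.3   65. ]
scene [628.8 -31.2] -78.7 err 320.2 p 0.54 471 handle [609.2  66.8] rack [ 13.6 -38.9]
knob rack [45.8 -0.6] 60
t 9.37 pos [489.7 -43.2 171.3] yawx 73.04 z [-1.e-04 -1.e-04 -1.e+00] w 85.6 F [ 0.5 -0.1  0.3] g 0.0
shift/150 [0.011  0.0078 0.4751] turn/60 [-1.000e-04  1.000e-04 -2.244e-01]
```

Emit:
{"method": "carry_out", "body": {"rows": [[0.01,0.008,0,0,0,-0.114],[0,0,0,0,0,-0.114],[0,0,0.24,0,0,0],[0,0,0.24,0,0,0],[0,0,0.24,0,0,0]]}}

```text
time_s: 9.78
tool_pos: [492.1, -41.7, 62.5]
orientation: [0.727, 0.687, 0.001, 0.001]
wrist_force: [0.0, 0.9, -0.2]
width: 85.2
grip_force: 0.0
```

Emit:
{"method": "carry_out", "body": {"rows": [[0,0,0.2,0,0,0],[0,0,0.12,0,0,0],[0,0,0.08,0,0,0],[0,0,0,0,0,0],[0,0,0,0,0,0]]}}

```text
time_s: 10.2
tool_pos: [491.5, -42.1, 3.4]
orientation: [0.726, 0.687, -0.0, 0.0]
wrist_force: [-0.1, -0.1, -0.7]
width: 85.3
grip_force: 0.0
```

Emit:
{"method": "carry_out", "body": {"rows": [[0,0,0,0,0,0],[0,0,0,0,0,0],[0,0,0,0,0,0],[0,0,0,0,0,0],[0,0,0,0,0,0]], "fingers": 1, "force": 70}}

```text
time_s: 10.62
tool_pos: [491.8, -41.7, 3.9]
orientation: [0.726, 0.688, 0.0, 0.0]
wrist_force: [0.5, -0.0, -1.2]
width: 25.4
grip_force: 0.0
```

Emit:
{"method": "carry_out", "body": {"rows": [[0,0,0,0,0,0],[0,0,0,0,0,0],[0,0,0,0,0,0],[0,0,0,0,0,0],[0,0,0,0,0,0]]}}

```text
time_s: 11.03
tool_pos: [491.8, -41.7, 4.0]
orientation: [0.726, 0.688, 0.001, 0.0]
wrist_force: [-2.4, 0.2, 7.9]
width: 15.6
grip_force: 69.0
```

Emit:
{"method": "carry_out", "body": {"rows": [[0,0,-0.1,0,0,0],[0,0,-0.1,0,0,0],[0,0,-0.1,0,0,0],[0,-0.14,0,0,0,0],[0,-0.14,0,0,0,0]]}}

```text
time_s: 11.45
tool_pos: [450.6, -39.6, 49.2]
orientation: [0.726, 0.688, 0.001, 0.001]
wrist_force: [-1.0, 0.0, -1.6]
width: 15.4
grip_force: 68.7
```

Emit:
{"method": "carry_out", "body": {"rows": [[0,0,0,0,0,0.114],[0,0,0,0,0,0.114],[0,0,0,0,0,0.114],[0,0,0,0,0,0.114],[0,0,0,0,0,0.114]]}}

```text
time_s: 11.87
tool_pos: [449.3, -39.5, 48.4]
orientation: [0.897, 0.442, 0.0, -0.0]
wrist_force: [0.0, -0.3, -1.6]
width: 15.8
grip_force: 68.6
```

Emit:
{"method": "carry_out", "body": {"rows": [[0,0,0,0,0,0.114],[0,0,0,0,0,0.114],[0,0,0,0,0,0.114],[0,0,0,0,0,0.114],[0,0,0,0,0,0.114]]}}

```text
time_s: 12.28
tool_pos: [449.2, -39.4, 48.3]
orientation: [0.987, 0.158, -0.0, -0.0]
wrist_force: [-0.4, 0.1, -1.8]
width: 15.9
grip_force: 68.7
```

Emit:
{"method": "carry_out", "body": {"rows": [[0,0,0,0,0,0.114],[0,0,0,0,0,0.112],[0,0,0,0,0,0],[0,0,0,0,0,0],[0,0,0,0,0,0]]}}

```text
time_s: 12.7
tool_pos: [449.3, -39.5, 48.3]
orientation: [0.999, 0.045, -0.0, -0.0]
wrist_force: [-0.2, -0.4, -1.6]
width: 16.0
grip_force: 68.7
```

```bash
python3 - <<'E'
from h import *
rep("top"); rep("scene"); w=r2w(-168,0); go(*w,6,4.8)
c=bot.read_camera("scene"); cv2.imwrite("pics/c1.png",cv2.resize(c["color"][80:260,220:440,::-1],None,fx=3,fy=3))
E
```

```text
top [548.6 286.6] 29.4 err 7.6 p 0.79 1097 handle [461.5 237.4] rack [-39.7 284.5]
top [ 537.6 -275.8] -25.4 err 2.8 p 0.78 1100 handle [ 447.3 -232.9] rack [ -97.7 -275. ]
top [542.3 -36.4] -176.8 err 181.2 p 0.73 783 handle [642.2 -30.8] rack [-73.  -36.8]
scene [536.2 -51.4] 5.4 err 52.5 p 0.87 530 handle [436.7 -60.8] rack [-80.3 -51.2]
scene [552.4 289.1] 28.3 err 1.4 p 0.77 687 handle [464.4 241.7] rack [-35.7 286.7]
scene [ 541.5 -272.3] -25.7 err 10.6 p 0.68 505 handle [ 451.3 -229. ] rack [ -93.6 -271.8]
scene [590.4 522. ] 15.4 err 251.3 p 0.51 898 handle [494.  495.6] rack [ 21.6 515.6]
t 12.9 pos [449.4 -39.6  48.4] yawx 5.05 z [ 2.e-04  5.e-04 -1.e+00] w 16.0 F [ 0.2  0.4 -2.4] g 68.7
shift/150 [-0.0136 -0.2146  0.2826] turn/60 [-0.0004 -0.0002  0.0041]
```

View pics/c1.png

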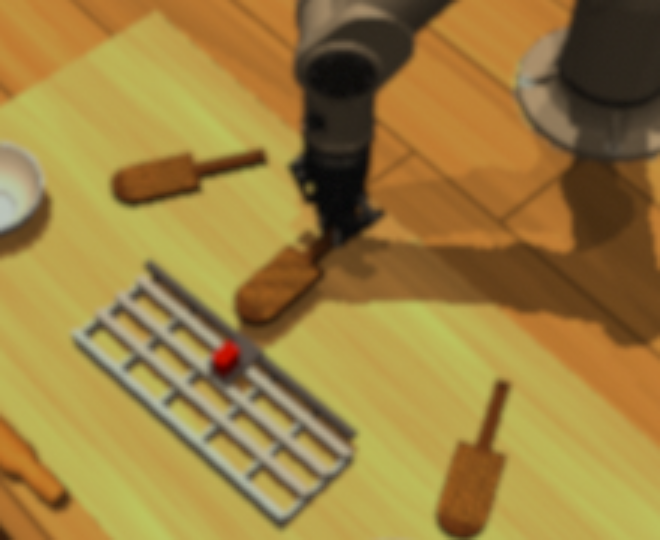

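The board is held flat at crop pixel (275,285), short of the rack front. I line it up with bay 0 and lower it.

Emit:
{"method": "carry_out", "body": {"rows": [[-0.007,-0.107,0,0,0,0.004],[-0.007,-0.107,0,0,0,0],[0,0,0.14,0,0,0],[0,0,0.1,0,0,0],[0,0,0.05,0,0,0]]}}

```text
time_s: 13.37
tool_pos: [444.0, -7.1, 3.7]
orientation: [0.999, 0.042, -0.001, -0.0]
wrist_force: [-6.7, 4.9, 98.9]
width: 16.2
grip_force: 83.5
```

Emit:
{"method": "carry_out", "body": {"rows": [[0.04,0,0,0,0,0],[0.08,0,0,0,0,0],[0.08,0,0,0,0,0],[0.08,0,0,0,0,0],[0.08,0,0,0,0,0]]}}

```text
time_s: 13.78
tool_pos: [499.4, -3.6, 5.2]
orientation: [0.999, 0.041, 0.0, 0.0]
wrist_force: [-0.3, 1.0, -1.3]
width: 15.6
grip_force: 71.6
```

```bash
python3 - <<'E'
from h import *
w=r2w(-32,0); go(*w,4.5,4.8)
c=bot.read_camera("top"); cv2.imwrite("pics/c2.png",cv2.resize(c["color"][130:270,260:420,::-1],None,fx=4,fy=4,interpolation=cv2.INTER_CUBIC))
E
```

```text
t 13.78 pos [499.4  -3.6   5.2] yawx 4.73 z [ 5.e-04  0.e+00 -1.e+00] w 15.6 F [-0.3  1.  -1.3] g 71.6
shift/150 [ 0.54   -0.0045  0.005 ] turn/60 [ 0.     -0.0005 -0.0011]
```

View pics/c2.png

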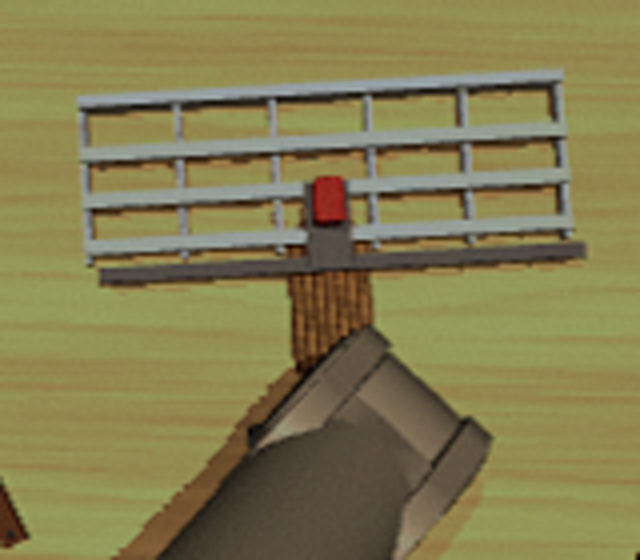

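The landing spiked the force to 99 N, so I'll land more gently from here on. The picture shows the board entering the middle bay, centred between the dividers. I continue inward.

Emit:
{"method": "carry_out", "body": {"rows": [[0.1,0,0,0,0,0],[0.1,0,0,0,0,0],[0.1,0,0,0,0,0],[0.1,0,0,0,0,0],[0.06,0,0,0,0,0]]}}

```text
time_s: 14.25
tool_pos: [568.7, 2.3, 5.2]
orientation: [0.999, 0.042, 0.001, 0.0]
wrist_force: [0.5, -0.4, -0.9]
width: 16.0
grip_force: 71.6
```

Emit:
{"method": "carry_out", "body": {"rows": [[0.02,0,0,0,0,0],[0.02,0,0,0,0,0],[0.02,0,0,0,0,0],[0.01,0,0,0,0,0],[0,0,0,0,0,0]]}}

```text
time_s: 14.67
tool_pos: [577.4, 3.2, 4.8]
orientation: [0.999, 0.041, -0.0, -0.0]
wrist_force: [0.2, 0.0, -1.7]
width: 15.4
grip_force: 71.6
```

```bash
python3 - <<'E'
from h import *
w=r2w(-32,0); go(*w,4.5,4.8)
E
```

```text
t 14.67 pos [577.4   3.2   4.8] yawx 4.74 z [-3.e-04  1.e-04 -1.e+00] w 15.4 F [ 0.2  0.  -1.7] g 71.6
shift/150 [ 0.0182 -0.0018  0.0019] turn/60 [-0.0001  0.0002 -0.0011]
```

Next I push slowly until it contacts the stop.

Emit:
{"method": "carry_out", "body": {"rows": [[0.01,0,0,0,0,0],[0.01,0,0,0,0,0],[0.01,0,0,0,0,0],[0,0,0,0,0,0],[0,0,0,0,0,0]]}}

```text
time_s: 15.08
tool_pos: [579.2, 3.3, 4.0]
orientation: [0.999, 0.041, -0.003, -0.0]
wrist_force: [-5.8, -1.1, -0.0]
width: 16.7
grip_force: 43.1
```

Emit:
{"method": "carry_out", "body": {"rows": [[0.01,0,0,0,0,0],[0.01,0,0,0,0,0],[0,0,0,0,0,0],[0,0,0,0,0,0],[0,0,0,0,0,0]]}}

```text
time_s: 15.5
tool_pos: [579.2, 3.4, 3.2]
orientation: [0.999, 0.041, -0.005, -0.001]
wrist_force: [-12.5, -0.8, 2.7]
width: 16.0
grip_force: 73.5
```

Emit:
{"method": "carry_out", "body": {"rows": [[-0.02,0,0,0,0,0],[0,0,0,0,0,0],[0,0,0,0,0,0],[0,0,0,0,0,0],[0,0,0,0,0,0]]}}

```text
time_s: 15.92
tool_pos: [579.1, 3.3, 4.0]
orientation: [0.999, 0.041, -0.003, -0.0]
wrist_force: [-6.0, -0.3, -0.3]
width: 15.7
grip_force: 73.3
```

Emit:
{"method": "carry_out", "body": {"rows": [[0,0,0,0,0,0],[0,0,0,0,0,0],[0,0,0,0,0,0],[0,0,0,0,0,0],[0,0,0,0,0,0]], "fingers": 0}}

```text
time_s: 16.33
tool_pos: [582.8, 3.7, 5.1]
orientation: [0.999, 0.042, 0.001, 0.0]
wrist_force: [0.0, -0.7, 0.9]
width: 75.4
grip_force: 0.0
```

Emit:
{"method": "carry_out", "body": {"rows": [[0,0,-0.1,0,0,0],[0,0,-0.2,0,0,0],[0,0,-0.25,0,0,0],[0,0,-0.25,0,0,0],[0,0,-0.2,0,0,0]]}}

```text
time_s: 16.75
tool_pos: [582.6, 2.9, 158.4]
orientation: [0.999, 0.041, 0.001, 0.0]
wrist_force: [1.7, -0.0, 0.2]
width: 85.4
grip_force: 0.0
```

Emit:
{"method": "carry_out", "body": {"rows": [[-0.126,0.187,0,0,0,0],[-0.126,0.187,0,0,0,0],[-0.126,0.187,0,0,0,0],[-0.126,0.187,0,0,0,0],[-0.126,0.187,0,0,0,0]]}}

```text
time_s: 17.17
tool_pos: [498.7, -145.3, 155.9]
orientation: [0.999, 0.041, 0.001, -0.0]
wrist_force: [0.7, 0.3, 0.2]
width: 85.4
grip_force: 0.0
```

Emit:
{"method": "carry_out", "body": {"rows": [[-0.126,0.187,0,0,0,0],[-0.126,0.187,0,0,0,0],[-0.126,0.187,0,0,0,0],[0,0,0,0,0,0.1],[0,0,0,0,0,0.1]]}}

```text
time_s: 17.58
tool_pos: [448.4, -235.2, 156.3]
orientation: [0.998, -0.069, 0.001, -0.0]
wrist_force: [1.2, 0.9, -0.6]
width: 85.4
grip_force: 0.0
```

Emit:
{"method": "carry_out", "body": {"rows": [[0,0,0,0,0,0.1],[0,0,0,0,0,0.1],[0,0,0,0,0,0.1],[0,0,0,0,0,0],[0,0,0,0,0,0]]}}

```text
time_s: 18.0
tool_pos: [450.0, -232.7, 155.4]
orientation: [0.976, -0.217, 0.0, 0.0]
wrist_force: [0.3, -1.1, 0.3]
width: 85.3
grip_force: 0.0
```

```bash
python3 - <<'E'
from h import *
rep(); rep("scene"); knob(); go(447.3,-232.9,5,-25.3)
c=bot.read_camera("top"); cv2.imwrite("pics/c3.png",cv2.resize(c["color"][130:280,210:470,::-1],None,fx=3,fy=3,interpolation=cv2.INTER_CUBIC))
E
```

```text
top [549.5 286.5] 29.3 err 11.6 p 0.95 1126 handle [462.2 237.6] rack [-38.9 284.3]
top [ 537.4 -275.7] -25.1 err 75.6 p 0.93 1007 handle [ 446.8 -233.4] rack [ -98.  -274.9]
top [680.8  12. ] 5.5 err 464.6 p 0.92 412 handle [581.3   2.3] rack [69.1 -0.2]
scene [553.3 288.5] 28.2 err 9.1 p 0.94 672 handle [465.3 241.2] rack [-34.8 286.1]
scene [ 541.4 -271.5] -25.1 err 4.9 p 0.84 520 handle [ 450.8 -229. ] rack [ -93.7 -271. ]
scene [684.1  12.6] 3.9 err 224.6 p 0.7 340 handle [584.3   5.8] rack [72.3  0.2]
knob rack [45.2 -0.8] 61
t 18.25 pos [ 450.1 -232.5  155. ] yawx -25.18 z [ 5.e-04  5.e-04 -1.e+00] w 85.3 F [-0.1 -0.1 -0. ] g 0.0
shift/150 [-0.0156  0.0111  1.    ] turn/60 [-0.0006 -0.0002  0.002 ]
```

View pics/c3.png

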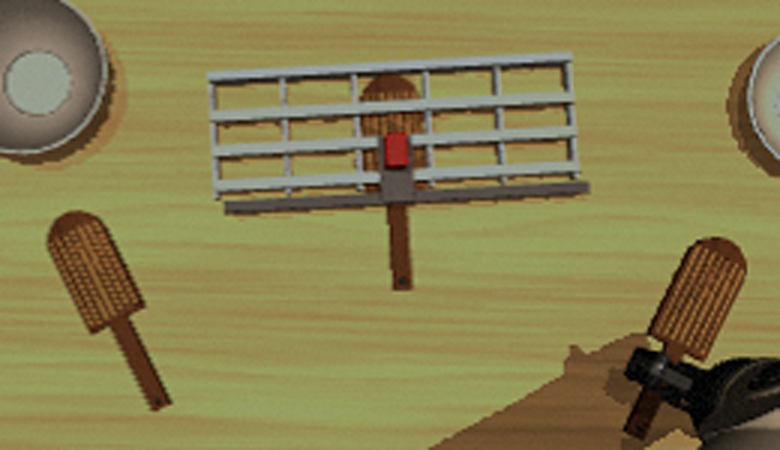

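Bay 0's board is home: its round end is at the rear rail, fitted at rack x≈69. Board A on the right is under the gripper, around (655,380) in the crop. I descend and grip it.

Emit:
{"method": "carry_out", "body": {"rows": [[-0.01,0.008,0.2,0,0,0],[0,0,0.24,0,0,0],[0,0,0.22,0,0,0],[0,0,0.16,0,0,0],[0,0,0.1,0,0,0]]}}

```text
time_s: 18.72
tool_pos: [447.0, -232.2, 14.4]
orientation: [0.976, -0.218, -0.001, -0.0]
wrist_force: [-0.0, -0.5, 1.0]
width: 85.2
grip_force: 0.0
```

Emit:
{"method": "carry_out", "body": {"rows": [[0,0,0.05,0,0,0],[0,0,0.03,0,0,0],[0,0,0,0,0,0],[0,0,0,0,0,0],[0,0,0,0,0,0]]}}

```text
time_s: 19.13
tool_pos: [448.9, -233.3, 5.7]
orientation: [0.976, -0.219, 0.001, 0.0]
wrist_force: [0.2, 0.4, 0.2]
width: 85.5
grip_force: 0.0
```

Emit:
{"method": "carry_out", "body": {"rows": [[0,0,0,0,0,0],[0,0,0,0,0,0],[0,0,0,0,0,0],[0,0,0,0,0,0],[0,0,0,0,0,0]], "fingers": 1, "force": 70}}

```text
time_s: 19.55
tool_pos: [448.2, -232.9, 4.9]
orientation: [0.976, -0.219, 0.0, -0.0]
wrist_force: [-0.2, -0.7, -0.0]
width: 25.7
grip_force: 0.0
```

Emit:
{"method": "carry_out", "body": {"rows": [[0,0,0,0,0,0],[0,0,0,0,0,0],[0,0,0,0,0,0],[0,0,0,0,0,0],[0,0,0,0,0,0]]}}

```text
time_s: 19.97
tool_pos: [448.2, -232.9, 5.1]
orientation: [0.976, -0.219, 0.0, -0.0]
wrist_force: [-0.1, 0.9, 5.3]
width: 15.8
grip_force: 68.7
```

Emit:
{"method": "carry_out", "body": {"rows": [[0,0,-0.05,0,0,0],[0,0,-0.1,0,0,0],[0,0,-0.1,0,0,0],[0,0,-0.05,0,0,0],[0,0,0,0,0,0]]}}

```text
time_s: 20.38
tool_pos: [448.9, -233.3, 51.1]
orientation: [0.976, -0.219, 0.001, 0.0]
wrist_force: [-0.4, 0.5, -1.3]
width: 15.4
grip_force: 68.5
```

```bash
python3 - <<'E'
from h import *
w=r2w(-172,-132); print(w); go(*w,5.5,4.8)
E
```

```text
[ 451.64870353 -139.52964647]
t 20.38 pos [ 448.9 -233.3   51.1] yawx -25.25 z [ 2.2e-03 -8.0e-04 -1.0e+00] w 15.4 F [-0.4  0.5 -1.3] g 68.5
shift/150 [-0.2511 -0.5733  0.3039] turn/60 [ 4.000e-04 -2.200e-03 -5.009e-01]
```

Emit:
{"method": "carry_out", "body": {"rows": [[-0.063,-0.143,0,0,0,0],[-0.063,-0.143,0,0,0,0],[-0.063,-0.143,0,0,0,0],[-0.063,-0.143,0,0,0,0],[0,0,0,0,0,-0.1]]}}

```text
time_s: 20.8
tool_pos: [450.1, -133.8, 48.2]
orientation: [0.986, -0.164, -0.002, -0.001]
wrist_force: [0.3, 0.4, -1.5]
width: 16.1
grip_force: 68.6
```

Emit:
{"method": "carry_out", "body": {"rows": [[0,0,0,0,0,-0.1],[0,0,0,0,0,-0.1],[0,0,0,0,0,-0.1],[0,0,0,0,0,-0.1],[0,0,0,0,0,0]]}}

```text
time_s: 21.22
tool_pos: [450.3, -139.0, 49.5]
orientation: [0.999, 0.043, -0.0, -0.0]
wrist_force: [-0.2, 0.7, -1.9]
width: 15.7
grip_force: 68.7
```

Emit:
{"method": "carry_out", "body": {"rows": [[0,0,0.09,0,0,0],[0,0,0.09,0,0,0],[0,0,0.06,0,0,0],[0,0,0.02,0,0,0],[0,0,0,0,0,0]]}}

```text
time_s: 21.63
tool_pos: [449.9, -139.2, 10.0]
orientation: [0.999, 0.041, -0.001, -0.0]
wrist_force: [-0.2, 0.4, -0.2]
width: 15.6
grip_force: 68.7
```

```bash
python3 - <<'E'
from h import *
w=r2w(-172,-132); go(*w,6,4.8); rep()
E
```

```text
t 21.63 pos [ 449.9 -139.2   10. ] yawx 4.65 z [-0.0018  0.     -1.    ] w 15.6 F [-0.2  0.4 -0.2] g 68.7
shift/150 [0.0117 0.0029 0.0269] turn/60 [-0.0002  0.0017 -0.0025]
top [ 549.9 -132.8] 6.2 err 182.1 p 0.96 785 handle [ 450.5 -143.6] rack [ -73.5 -133.5]
top [549.5 287. ] 29.2 err 16.8 p 0.77 1100 handle [462.2 238.1] rack [-38.8 284.8]
```

Emit:
{"method": "carry_out", "body": {"rows": [[0,0,0.015,0,0,-0.0025],[0.05,0.003,0.007,0,0,0],[0.1,0,0,0,0,0],[0.1,0,0,0,0,0],[0.1,0,0,0,0,0]]}}

```text
time_s: 22.15
tool_pos: [504.4, -134.9, 7.8]
orientation: [0.999, 0.043, 0.0, -0.0]
wrist_force: [-0.1, -0.5, -0.6]
width: 15.8
grip_force: 68.7
```

Emit:
{"method": "carry_out", "body": {"rows": [[0.05,0,0,0,0,0],[0.05,0,0,0,0,0],[0,0,0,0,0,0],[0,0,0,0,0,0],[0,0,0,0,0,0]]}}

```text
time_s: 22.57
tool_pos: [516.9, -134.1, 7.4]
orientation: [0.999, 0.042, -0.0, -0.0]
wrist_force: [-0.4, 0.6, -0.9]
width: 16.0
grip_force: 68.6
```

```bash
python3 - <<'E'
from h import *
w=r2w(-33,-132); go(*w,6,4.8)
E
```

```text
t 22.57 pos [ 516.9 -134.1    7.4] yawx 4.85 z [-1.e-03  1.e-04 -1.e+00] w 16.0 F [-0.4  0.6 -0.9] g 68.6
shift/150 [4.904e-01 1.000e-04 8.800e-03] turn/60 [-0.0002  0.0009  0.0008]
```

No contact, and well aligned. Continuing inward.

Emit:
{"method": "carry_out", "body": {"rows": [[0.08,0,0.005,0,0,0],[0.1,0,0,0,0,0],[0.1,0,0,0,0,0],[0.08,0,0,0,0,0],[0.04,0,0,0,0,0]]}}

```text
time_s: 22.98
tool_pos: [578.5, -128.6, 6.8]
orientation: [0.999, 0.043, 0.0, -0.0]
wrist_force: [0.3, -0.1, -0.8]
width: 15.4
grip_force: 68.7
```

Emit:
{"method": "carry_out", "body": {"rows": [[0.02,0,0,0,0,0],[0.02,0,0,0,0,0],[0.02,0,0,0,0,0],[0.01,0,0,0,0,0],[0,0,0,0,0,0]]}}

```text
time_s: 23.4
tool_pos: [588.0, -127.9, 6.7]
orientation: [0.999, 0.043, -0.0, -0.0]
wrist_force: [-0.7, -0.2, -1.6]
width: 15.7
grip_force: 68.7
```

Emit:
{"method": "carry_out", "body": {"rows": [[0.01,0,0,0,0,0],[0.01,0,0,0,0,0],[0.01,0,0,0,0,0],[0,0,0,0,0,0],[0,0,0,0,0,0]]}}

```text
time_s: 23.82
tool_pos: [591.4, -127.6, 6.4]
orientation: [0.999, 0.043, -0.001, -0.0]
wrist_force: [-4.7, 0.3, -0.5]
width: 15.7
grip_force: 68.7
```

Emit:
{"method": "carry_out", "body": {"rows": [[0.01,0,0,0,0,0],[0.01,0,0,0,0,0],[0,0,0,0,0,0],[0,0,0,0,0,0],[-0.02,0,0,0,0,0]]}}

```text
time_s: 24.23
tool_pos: [591.3, -127.7, 6.2]
orientation: [0.999, 0.042, -0.001, -0.0]
wrist_force: [0.7, 0.7, -1.0]
width: 15.9
grip_force: 68.7
```

Emit:
{"method": "carry_out", "body": {"rows": [[0,0,0,0,0,0],[0,0,0,0,0,0],[0,0,0,0,0,0],[0,0,0,0,0,0],[0,0,0,0,0,0]], "fingers": 0}}

```text
time_s: 24.65
tool_pos: [593.3, -127.4, 7.0]
orientation: [0.999, 0.043, 0.001, 0.0]
wrist_force: [-0.7, -0.3, 0.4]
width: 75.3
grip_force: 0.0
```

Emit:
{"method": "carry_out", "body": {"rows": [[0,0,-0.1,0,0,0],[0,0,-0.2,0,0,0],[0,0,-0.25,0,0,0],[0,0,-0.25,0,0,0],[0,0,-0.2,0,0,0]]}}

```text
time_s: 25.07
tool_pos: [593.0, -128.3, 160.4]
orientation: [0.999, 0.042, 0.001, 0.0]
wrist_force: [0.8, -0.2, 0.2]
width: 85.5
grip_force: 0.0
```

Emit:
{"method": "carry_out", "body": {"rows": [[-0.065,-0.25,0,0,0,0],[-0.065,-0.25,0,0,0,0],[-0.065,-0.25,0,0,0,0],[-0.065,-0.25,0,0,0,0],[-0.065,-0.25,0,0,0,0]]}}

```text
time_s: 25.48
tool_pos: [527.4, 56.5, 157.8]
orientation: [0.999, 0.042, 0.0, -0.001]
wrist_force: [0.8, 0.0, 0.4]
width: 85.3
grip_force: 0.0
```

Emit:
{"method": "carry_out", "body": {"rows": [[-0.065,-0.25,0,0,0,0],[-0.065,-0.25,0,0,0,0],[-0.065,-0.25,0,0,0,0],[-0.065,-0.25,0,0,0,0],[-0.065,-0.25,0,0,0,0]]}}

```text
time_s: 25.9
tool_pos: [462.7, 239.5, 157.9]
orientation: [0.999, 0.042, 0.0, -0.001]
wrist_force: [0.9, 0.2, -0.6]
width: 85.5
grip_force: 0.0
```

Emit:
{"method": "carry_out", "body": {"rows": [[0,0,0,0,0,-0.102],[0,0,0,0,0,-0.102],[0,0,0,0,0,-0.102],[0,0,0,0,0,-0.102],[0,0,0,0,0,0]]}}

```text
time_s: 26.32
tool_pos: [463.7, 237.8, 157.9]
orientation: [0.967, 0.255, 0.0, -0.001]
wrist_force: [0.1, 0.3, 0.1]
width: 85.6
grip_force: 0.0
```

```bash
python3 - <<'E'
from h import *
rep(); rep("scene"); knob(); go(462.2,238,5,29.3)
E
```

```text
top [549.5 287.2] 29.8 err 167.9 p 0.97 818 handle [462.6 237.5] rack [-38.8 285. ]
top [680.7   9.6] 4.6 err 293.2 p 0.9 621 handle [581.    1.7] rack [68.7 -2.6]
top [ 690.1 -119.7] 2.8 err 279.1 p 0.75 582 handle [ 590.2 -124.5] rack [  67.3 -132.2]
scene [ 688.6 -121.5] 0.9 err 213.8 p 0.92 307 handle [ 588.6 -123.1] rack [  65.6 -133.9]
scene [552.6 289.6] 28.6 err 3.8 p 0.84 666 handle [464.8 241.7] rack [-35.5 287.2]
scene [684.1  14.2] 4.7 err 301.7 p 0.63 248 handle [584.5   6.1] rack [72.5  1.8]
knob rack [45.3 -0.4] 58
t 26.57 pos [463.5 237.7 156.9] yawx 29.23 z [ 1.e-04 -0.e+00 -1.e+00] w 85.3 F [ 0.6  0.4 -0.5] g 0.0
shift/150 [-0.0068 -0.0064  1.0129] turn/60 [ 0.0001 -0.0001 -0.0011]
```

Emit:
{"method": "carry_out", "body": {"rows": [[-0.005,-0.004,0.2,0,0,0],[0,0,0.24,0,0,0],[0,0,0.22,0,0,0],[0,0,0.16,0,0,0],[0,0,0.1,0,0,0]]}}

```text
time_s: 26.98
tool_pos: [461.2, 237.1, 16.1]
orientation: [0.968, 0.253, -0.002, 0.001]
wrist_force: [0.6, -0.3, 0.4]
width: 85.3
grip_force: 0.0
```

Emit:
{"method": "carry_out", "body": {"rows": [[0,0,0.06,0,0,0],[0,0,0.03,0,0,0],[0,0,0,0,0,0],[0,0,0,0,0,0],[0,0,0,0,0,0]]}}

```text
time_s: 27.4
tool_pos: [463.2, 238.3, 6.2]
orientation: [0.967, 0.253, 0.001, -0.0]
wrist_force: [0.4, -0.6, 0.2]
width: 85.3
grip_force: 0.0
```

Emit:
{"method": "carry_out", "body": {"rows": [[0,0,0,0,0,0],[0,0,0,0,0,0],[0,0,0,0,0,0],[0,0,0,0,0,0],[0,0,0,0,0,0]], "fingers": 1, "force": 70}}

```text
time_s: 27.82
tool_pos: [462.5, 238.1, 5.4]
orientation: [0.967, 0.254, 0.0, -0.0]
wrist_force: [1.1, 1.0, 0.2]
width: 25.5
grip_force: 0.0
```

Emit:
{"method": "carry_out", "body": {"rows": [[0,0,0,0,0,0],[0,0,0,0,0,0],[0,0,0,0,0,0],[0,0,0,0,0,0],[0,0,0,0,0,0]]}}

```text
time_s: 28.23
tool_pos: [462.5, 238.1, 5.6]
orientation: [0.967, 0.254, -0.0, -0.0]
wrist_force: [-1.1, -0.2, 6.0]
width: 15.6
grip_force: 68.7
```

Emit:
{"method": "carry_out", "body": {"rows": [[0,0,-0.05,0,0,0],[0,0,-0.1,0,0,0],[0,0,-0.1,0,0,0],[0,0,-0.05,0,0,0],[0,0,0,0,0,0]]}}

```text
time_s: 28.65
tool_pos: [463.3, 238.4, 51.7]
orientation: [0.967, 0.254, 0.001, -0.0]
wrist_force: [-0.5, -0.7, -0.9]
width: 15.6
grip_force: 68.5
```

```bash
python3 - <<'E'
from h import *
w=r2w(-172,132); print(w); go(*w,6,4.8)
E
```

```text
[429.55775289 123.54446837]
t 28.65 pos [463.3 238.4  51.7] yawx 29.37 z [ 0.002   0.0015 -1.    ] w 15.6 F [-0.5 -0.7 -0.9] g 68.5
shift/150 [-0.5727  0.557   0.303 ] turn/60 [-0.0008 -0.0023  0.4095]
```

Emit:
{"method": "carry_out", "body": {"rows": [[-0.114,0.111,0,0,0,0],[-0.114,0.111,0,0,0,0],[-0.114,0.111,0,0,0,0],[-0.114,0.111,0,0,0,0],[-0.114,0.111,0,0,0,0]]}}

```text
time_s: 29.07
tool_pos: [428.0, 122.4, 49.8]
orientation: [0.967, 0.254, -0.0, 0.0]
wrist_force: [0.5, -0.5, -1.2]
width: 16.1
grip_force: 68.6
```

Emit:
{"method": "carry_out", "body": {"rows": [[0,0,0,0,0,0.102],[0,0,0,0,0,0.102],[0,0,0,0,0,0.102],[0,0,0,0,0,0.102],[0,0,0,0,0,0]]}}

```text
time_s: 29.48
tool_pos: [428.4, 123.3, 49.7]
orientation: [0.999, 0.041, -0.0, 0.001]
wrist_force: [0.3, 0.6, -0.8]
width: 15.9
grip_force: 68.6
```

Emit:
{"method": "carry_out", "body": {"rows": [[0,0,0.09,0,0,0],[0,0,0.09,0,0,0],[0,0,0.06,0,0,0],[0,0,0.02,0,0,0],[0,0,0,0,0,0]]}}

```text
time_s: 29.9
tool_pos: [428.3, 123.2, 10.6]
orientation: [0.999, 0.044, -0.001, 0.0]
wrist_force: [0.2, 0.4, -2.3]
width: 15.8
grip_force: 68.6
```

```bash
python3 - <<'E'
from h import *
w=r2w(-172,132); go(*w,6.5,4.8); rep()
E
```

```text
t 29.9 pos [428.3 123.2  10.6] yawx 5.01 z [-1.5e-03 -6.0e-04 -1.0e+00] w 15.8 F [ 0.2  0.4 -2.3] g 68.6
shift/150 [ 0.0088 -0.0014  0.0274] turn/60 [0.0005 0.0014 0.0036]
top [ 690.4 -120.3] 2.8 err 189.2 p 0.81 751 handle [ 590.5 -125.1] rack [  67.5 -132.8]
top [517.4 129.1] -173.6 err 176.7 p 0.74 824 handle [616.8 140.2] rack [-84.  130.2]
top [682.7  23. ] 88.0 err 2159.7 p 0.41 3063 handle [679.3 -76.9] rack [71.9 10.6]
```

Emit:
{"method": "carry_out", "body": {"rows": [[0,0,0.015,0,0,0.003],[0.05,0,0.007,0,0,0],[0.1,0,0,0,0,0],[0.1,0,0,0,0,0],[0.08,0,0,0,0,0]]}}

```text
time_s: 30.42
tool_pos: [480.1, 128.0, 8.3]
orientation: [0.999, 0.042, 0.001, -0.0]
wrist_force: [0.1, 0.7, -0.9]
width: 16.0
grip_force: 68.6
```

Emit:
{"method": "carry_out", "body": {"rows": [[0.06,0,0,0,0,0],[0.06,0,0,0,0,0],[0,0,0,0,0,0],[0,0,0,0,0,0],[0,0,0,0,0,0]]}}

```text
time_s: 30.83
tool_pos: [495.3, 128.9, 7.8]
orientation: [0.999, 0.041, -0.001, 0.0]
wrist_force: [-0.6, 0.2, -1.7]
width: 15.7
grip_force: 68.6
```

```bash
python3 - <<'E'
from h import *
w=r2w(-33,132); go(*w,6.5,4.8)
E
```

```text
t 30.83 pos [495.3 128.9   7.8] yawx 4.71 z [-1.1e-03 -1.0e-04 -1.0e+00] w 15.7 F [-0.6  0.2 -1.7] g 68.6
shift/150 [ 0.4871 -0.0021  0.0081] turn/60 [-0.      0.001  -0.0015]
```

Emit:
{"method": "carry_out", "body": {"rows": [[0.08,-0.002,0.005,0,0,0],[0.1,0,0,0,0,0],[0.1,0,0,0,0,0],[0.08,0,0,0,0,0],[0.04,0,0,0,0,0]]}}

```text
time_s: 31.25
tool_pos: [556.6, 134.4, 7.3]
orientation: [0.999, 0.041, 0.0, -0.0]
wrist_force: [-0.4, 0.2, -1.2]
width: 15.6
grip_force: 68.6
```

Emit:
{"method": "carry_out", "body": {"rows": [[0.02,0,0,0,0,0],[0.02,0,0,0,0,0],[0.02,0,0,0,0,0],[0.01,0,0,0,0,0],[0,0,0,0,0,0]]}}

```text
time_s: 31.67
tool_pos: [566.2, 135.2, 7.2]
orientation: [0.999, 0.041, -0.0, -0.0]
wrist_force: [0.3, 0.4, -0.5]
width: 15.9
grip_force: 68.6
```

Emit:
{"method": "carry_out", "body": {"rows": [[0.01,0,0,0,0,0],[0.01,0,0,0,0,0],[0.01,0,0,0,0,0],[0,0,0,0,0,0],[0,0,0,0,0,0]]}}

```text
time_s: 32.08
tool_pos: [570.4, 135.5, 7.0]
orientation: [0.999, 0.041, -0.0, -0.0]
wrist_force: [-1.5, 0.2, -1.3]
width: 15.7
grip_force: 68.6
```

Emit:
{"method": "carry_out", "body": {"rows": [[0.01,0,0,0,0,0],[0.01,0,0,0,0,0],[0,0,0,0,0,0],[0,0,0,0,0,0],[0,0,0,0,0,0]]}}

```text
time_s: 32.5
tool_pos: [570.4, 135.4, 6.1]
orientation: [0.999, 0.041, -0.003, -0.0]
wrist_force: [-8.4, -0.2, 0.4]
width: 15.3
grip_force: 68.7
```

Emit:
{"method": "carry_out", "body": {"rows": [[-0.02,0,0,0,0,0],[0,0,0,0,0,0],[0,0,0,0,0,0],[0,0,0,0,0,0],[0,0,0,0,0,0]]}}

```text
time_s: 32.92
tool_pos: [570.4, 135.4, 7.0]
orientation: [0.999, 0.041, -0.0, -0.0]
wrist_force: [-3.6, -0.4, -0.8]
width: 15.6
grip_force: 68.6
```

Emit:
{"method": "carry_out", "body": {"rows": [[0,0,0,0,0,0],[0,0,0,0,0,0],[0,0,0,0,0,0],[0,0,0,0,0,0],[0,0,0,0,0,0]], "fingers": 0}}

```text
time_s: 33.33
tool_pos: [571.5, 135.6, 7.5]
orientation: [0.999, 0.041, 0.001, -0.0]
wrist_force: [-0.3, 0.2, 0.4]
width: 75.1
grip_force: 0.0
```

Emit:
{"method": "carry_out", "body": {"rows": [[0,0,-0.1,0,0,0],[0,0,-0.2,0,0,0],[0,0,-0.25,0,0,0],[0,0,-0.25,0,0,0],[0,0,-0.2,0,0,0]]}}

```text
time_s: 33.75
tool_pos: [571.4, 134.8, 160.8]
orientation: [0.999, 0.041, 0.001, -0.0]
wrist_force: [1.0, 0.2, 0.3]
width: 85.4
grip_force: 0.0
```

Emit:
{"method": "carry_out", "body": {"rows": [[-0.1,-0.2,0,0,0,0],[-0.1,-0.2,0,0,0,0],[-0.1,-0.2,0,0,0,0],[-0.1,-0.2,0,0,0,0],[0,0,0,0,0,0]]}}

```text
time_s: 34.17
tool_pos: [497.6, 257.4, 157.2]
orientation: [0.999, 0.046, -0.001, -0.002]
wrist_force: [0.2, 0.7, 0.9]
width: 85.2
grip_force: 0.0
```

```bash
python3 - <<'E'
from h import *
rep(); knob(); go(657,8.5,51,4.8)
c=bot.read_camera("top"); cv2.imwrite("pics/c4.png",cv2.resize(c["color"][130:270,230:430,::-1],None,fx=4,fy=4,interpolation=cv2.INTER_CUBIC))
E
```

```text
top [ 692.2 -120.8] 2.8 err 230.1 p 0.95 658 handle [ 592.3 -125.7] rack [  69.2 -133.5]
top [681.4  10.7] 5.0 err 394.1 p 0.82 499 handle [581.8   2. ] rack [69.5 -1.6]
top [670.4 142.3] 6.1 err 314.1 p 0.6 497 handle [571.  131.7] rack [ 69.6 130.6]
knob rack [45.2 -0.6] 59
t 34.32 pos [501.3 250.  158. ] yawx 4.75 z [ 9.e-04  1.e-04 -1.e+00] w 85.4 F [ 0.5 -0.  -0.1] g 0.0
shift/150 [0.9002 1.6904 0.7143] turn/60 [-0.0001 -0.0009 -0.0009]
```

View pics/c4.png

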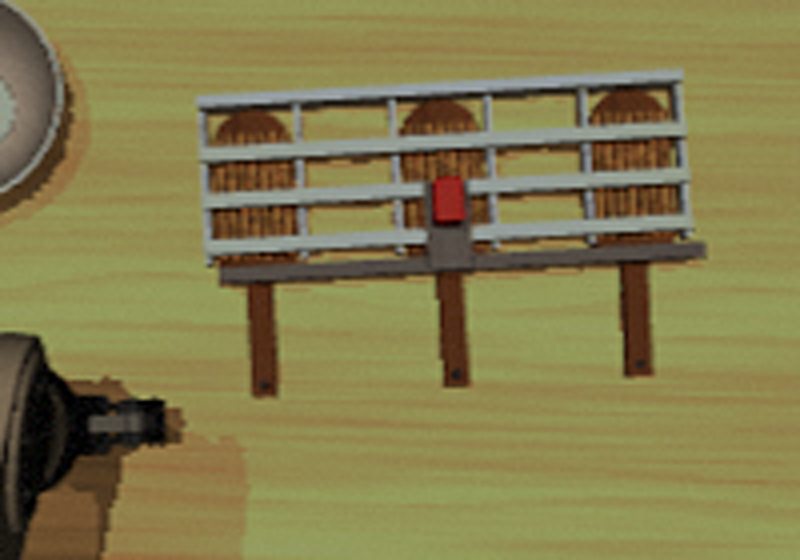

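All three boards are home, and the handle ends line up evenly at crop pixels (264,395), (455,385) and (640,375). Next I lock the bar.

Emit:
{"method": "carry_out", "body": {"rows": [[0.113,0.211,0,0,0,0],[0.113,0.211,0,0,0,0],[0.113,0.211,0,0,0,0],[0.113,0.211,0,0,0,0],[0.112,0.211,0,0,0,0]]}}

```text
time_s: 34.78
tool_pos: [599.6, 95.6, 157.8]
orientation: [0.999, 0.04, 0.0, 0.0]
wrist_force: [0.5, 0.6, 0.7]
width: 85.2
grip_force: 0.0
```

Emit:
{"method": "carry_out", "body": {"rows": [[0.112,0.211,0,0,0,0],[0.112,0.211,0,0,0,0],[0.113,0.211,0,0,0,0],[0,0,0,0,0,0],[0,0,0,0,0,0]]}}

```text
time_s: 35.2
tool_pos: [657.1, 2.9, 158.0]
orientation: [0.999, 0.037, 0.001, 0.001]
wrist_force: [-0.8, 0.0, -0.4]
width: 85.6
grip_force: 0.0
```

Emit:
{"method": "carry_out", "body": {"rows": [[0,0,0.15,0,0,0],[0,0,0.22,0,0,0],[0,0,0.18,0,0,0],[0,0,0.11,0,0,0],[0,0,0.04,0,0,0]]}}

```text
time_s: 35.62
tool_pos: [654.7, 9.5, 49.6]
orientation: [0.999, 0.041, -0.002, -0.0]
wrist_force: [0.5, -0.7, 0.1]
width: 85.7
grip_force: 0.0
```

Emit:
{"method": "carry_out", "body": {"rows": [[0,0,0,0,0,0],[0,0,0,0,0,0],[0,0,0,0,0,0],[0,0,0,0,0,0],[0,0,0,0,0,0]], "fingers": 1, "force": 50}}

```text
time_s: 36.03
tool_pos: [657.4, 8.9, 53.5]
orientation: [0.999, 0.041, 0.001, -0.0]
wrist_force: [-0.4, -0.2, 0.2]
width: 25.7
grip_force: 0.0
```

Emit:
{"method": "carry_out", "body": {"rows": [[0,0,0,0,0,0],[0,0,0,0,0,0],[0,0,0,0,0,0],[0,0,0,0,0,0],[0,0,0,0,0,0]]}}

```text
time_s: 36.45
tool_pos: [657.2, 10.4, 53.6]
orientation: [0.999, 0.042, 0.001, -0.001]
wrist_force: [-2.9, 4.0, 7.7]
width: 19.1
grip_force: 49.2
```

Gripped. The bar's open position is at y=10.4, so locked should be at about y=26.3.

Emit:
{"method": "carry_out", "body": {"rows": [[0,-0.022,0,0,0,0],[0,-0.022,0,0,0,0],[0,-0.022,0,0,0,0],[0,-0.022,0,0,0,0],[0,0,0,0,0,0]]}}

```text
time_s: 36.87
tool_pos: [656.4, 21.5, 53.5]
orientation: [0.999, 0.041, 0.001, 0.0]
wrist_force: [-0.6, -1.5, 8.9]
width: 18.9
grip_force: 49.9
```

Emit:
{"method": "carry_out", "body": {"rows": [[0,-0.015,0,0,0,0],[0,-0.015,0,0,0,0],[0,-0.01,0,0,0,0],[0,0,0,0,0,0],[0,0,0,0,0,0]]}}

```text
time_s: 37.28
tool_pos: [656.0, 26.2, 53.6]
orientation: [0.999, 0.041, 0.001, 0.001]
wrist_force: [0.4, -5.8, 6.5]
width: 19.1
grip_force: 49.7
```

Emit:
{"method": "carry_out", "body": {"rows": [[0,-0.008,0,0,0,0],[0,-0.008,0,0,0,0],[0,-0.008,0,0,0,0],[0,0,0,0,0,0],[0,0,0,0,0,0]]}}

```text
time_s: 37.7
tool_pos: [656.0, 26.3, 53.6]
orientation: [0.999, 0.039, 0.002, 0.003]
wrist_force: [2.6, -12.0, 3.4]
width: 19.4
grip_force: 49.3
```

Emit:
{"method": "carry_out", "body": {"rows": [[0,0.015,0,0,0,0],[0,0.012,0,0,0,0],[0,0,0,0,0,0],[0,0,0,0,0,0],[0,0,0,0,0,0]]}}

```text
time_s: 38.12
tool_pos: [656.0, 26.2, 53.6]
orientation: [0.999, 0.041, 0.001, 0.001]
wrist_force: [-0.8, -3.4, 7.3]
width: 19.6
grip_force: 50.0
```

Emit:
{"method": "carry_out", "body": {"rows": [[0,0,0,0,0,0],[0,0,0,0,0,0],[0,0,0,0,0,0],[0,0,0,0,0,0],[0,0,0,0,0,0]], "fingers": 0}}

```text
time_s: 38.53
tool_pos: [654.9, 28.1, 51.9]
orientation: [0.999, 0.041, -0.0, -0.0]
wrist_force: [-0.8, 0.3, 0.3]
width: 78.6
grip_force: 0.0
```

Emit:
{"method": "carry_out", "body": {"rows": [[0,0,-0.1,0,0,0],[0,0,-0.2,0,0,0],[0,0,-0.25,0,0,0],[0,0,-0.25,0,0,0],[0,0,-0.1,0,0,0]]}}

```text
time_s: 38.95
tool_pos: [657.3, 26.4, 193.4]
orientation: [0.999, 0.041, 0.003, 0.0]
wrist_force: [1.3, 0.0, 0.2]
width: 85.5
grip_force: 0.0
```

Emit:
{"method": "carry_out", "body": {"rows": [[-0.1,-0.22,0,0,0,0],[-0.1,-0.22,0,0,0,0],[-0.1,-0.22,0,0,0,0],[-0.1,-0.22,0,0,0,0],[-0.1,-0.22,0,0,0,0]]}}

```text
time_s: 39.37
tool_pos: [565.8, 187.2, 187.9]
orientation: [0.999, 0.041, 0.0, -0.0]
wrist_force: [0.6, 1.5, -0.7]
width: 85.3
grip_force: 0.0
```

Emit:
{"method": "carry_out", "body": {"rows": [[-0.1,-0.2,0,0,0,0],[-0.1,-0.2,0,0,0,0],[0,0,0,0,0,0],[0,0,0,0,0,0],[0,0,0,0,0,0]]}}

```text
time_s: 39.78
tool_pos: [532.2, 242.7, 187.8]
orientation: [0.999, 0.041, 0.0, 0.0]
wrist_force: [0.5, 1.2, 0.3]
width: 85.4
grip_force: 0.0
```

```bash
python3 - <<'E'
from h import *
rep(); knob(); st()
c=bot.read_camera("top"); cv2.imwrite("pics/c5.png",cv2.resize(c["color"][110:290,110:530,::-1],None,fx=1.9,fy=1.9,interpolation=cv2.INTER_CUBIC))
E
```

```text
top [ 689.9 -120.2] 2.7 err 251.1 p 0.86 646 handle [ 590. -125.] rack [  67.  -132.7]
top [681.1   8.3] 4.3 err 253.8 p 0.81 689 handle [581.4   0.8] rack [69.  -3.9]
top [671.6 142.3] 4.8 err 179.9 p 0.57 774 handle [571.9 134. ] rack [ 70.7 130.5]
knob rack [45.5 15.8] 62
t 39.93 pos [532.8 241.4 187.6] yawx 4.55 z [ 7.e-04 -1.e-04 -1.e+00] w 85.4 F [0.8 0.3 0.1] g 0.0
```

View pics/c5.png

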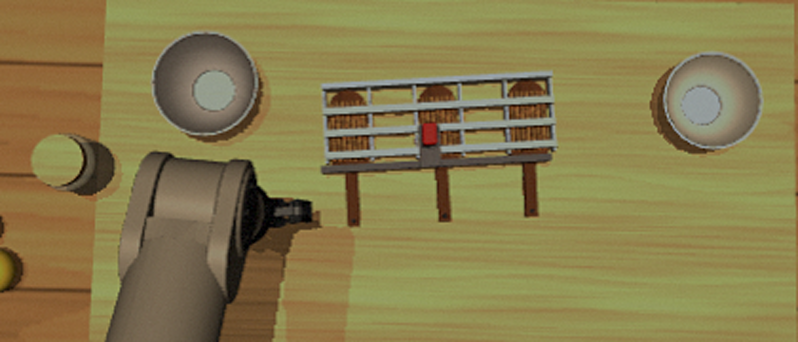

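The bar is locked: the knob reads rack y≈16 and the travel ended against the stop. The three handles form an even row at crop pixels (353,222), (445,218) and (531,213), the bowls and jar are where they were, and the gripper is clear.

```bash
python3 -c "
from bench import bot
print(bot.hand_in())"
```

```text
the job is handed in; nothing more can be done
None
```

All three gnocchi boards are fully home in bays of their own, the bar is locked at its end stop, the bowls and jar look untouched, and the job is handed in; one board landing spiked the wrist force to 99 N, under the 120 N limit.

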